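Hang a freshly lacquered rod in the curing ring

ROBOT

A 6-joint arm with a two-finger parallel gripper is mounted at the origin on the work surface; the furniture and walls round the work are solid. World frame = base frame: x ahead of the robot, y to its left, z up, the work surface at z = 0. Lengths are in mm, angles in rad, forces in N, time in s.
With the tool pointing down it reaches from about 250 to 800 mm from the base axis. Payload 3.9 kg.
Tool frame: the origin (TCP) lies at the very end of the fingers, on their centre line; the grasp point (between the pads) lies 19 mm behind it; z points along the fingers, y is the line along which they close (so a half turn about z gives the same grasp; the last joint's range is limited). The gripper opens to 85 mm and grips with 20 to 120 N. Pads are 22 mm wide; open, the fingers measure 114 mm over their backs; the gripper's body (76 mm by 85 mm) begins 54 mm behind the grasp point. The pads swing forward as they close: fully open they stand 13 mm farther back than shut.
Start: joints at [-1.318, 0.26, -0.138, 1.173, 0, 1.571], TCP at [131.307, -508.305, 231.304] pointing down, gripper open.
Joint ranges: [-2.78, 2.78], [-0.83, 1.72], [-1.28, 1.37], [-1.9, 2.12], [-1.57, 1.48], [-3.14, 3.14]. Speed limits (rad/s): [2.57, 2.57, 3.14, 3.14, 3.14, 3.14].

INTERFACE

Orientations are given as a 3x3 rotation matrix whose columns are the frame's x, y, z axes.
In Python, from plant import bot, imaging, order gives the robot as it stands. The module is installed in compiled form; this text tells all that it offers.
- The arm moves only by the tool play_rows, never from a script. Its argument "series" is a list of rows, each a list of 4 numbers: the shift along the tool's x, y, z normalised to -1 to 1, where 1 is 50 cm, then the turn about the tool's z normalised to -1 to 1, where 1 is pi/4 rad. A call has 1 to 12 rows; each row is the pose to reach, as a shift and turn from the pose commanded when the call began, along the tool's axes at that moment; what a row does not reach only later rows make up. A row lasts 1/10 s, in which the tool goes at most 50 mm and 8.59 degrees, less where a joint would pass 70% of its speed; a pose out of reach is approached as far as the arm can. A call with a number of a shift or a turn outside -1 to 1 is refused whole. A call with a gripper value outside its range is refused whole. "fingers" is the closure, from 0 (fully open) to 1 (shut), set as the call begins (left out, the last holds). The fingers move at their own pace and stop on an object; "grip_force" is the grip in N (left out, the last holds). Time passes only in rows, so rows that repeat a pose let the fingers close. It gives the time, the measured TCP pose, the force, the opening and the grip force at its end, in the units of the state.
- bot.sense(): the state, without advancing time (a new reading comes with each control period).
- imaging.grab_frame(name): name is "scene" or "top" or "wrist"; returns (picture, depth): 420x560x3 uint8, blue, green, red; 420x560 float32, mm along the optical axis (not along the pixel's ray), 0 where there is no reading.
- imaging.camera_model(name): a dict with "vfov" (degrees; the focal length in pixels is half the picture's height over the tangent of half this angle, whatever the lens; pixels are square), "cx", "cy" (the principal point, pixels), "position" and "attitude" of the camera in the world; the wrist camera has in their place "mount" (4x4, takes a point from camera to tool coordinates, whose origin is the TCP and whose axes are the flange's). Camera axes: x right, y up, looking along -z (the intrinsics and any distortion apply to the point x, -y, -z); pixel columns grow to the right and rows downward; lengths in mm; the calibration is good to about 2 mm. A picture is of the moment at which its call begins: read the wrist's pose just before it. camera_model takes no time and is no camera call.
- order.close_job(): hands the job in; it is judged then, once.
The state is a dict: "clock": time; "qpos": joint angles; "joint_velocities": joint speeds; "joint_efforts": joint torques, N m; "eef_pos": TCP position; "orientation": TCP orientation; "contact_force": force on the tool from outside, world axes, zero at the start; "moment": the same for the moment, N m; "width": finger opening in mm; "grip_force": force on a finger pad.
Only numpy, scipy, OpenCV 4.12 (cv2) and the standard library are available. Lean on these libraries where they do the work, as an engineer would, in place of code of your own. Each camera call takes 0.05 s, during which the arm holds its last target. There are 200 camera calls.

TASK

First slide the carriage along its rails until the detent clicks and holds it at the end, so that its curing ring stands over the cup. Then lift the rod with the LONG stem out of the rack by its wooden head and lower it, upright, through the ring until its tip hangs inside the cup below; the lacquer is wet, so the stem must touch nothing at any time. Finish while still holding the rod there, still and centred in the ring, and leave the short rod and the other things on the table as they are.

Things in the scene. Friction and masses are not known exactly. Their poses are not given: they have to be found in the camera images.
- station: Curing station, fixed to the table: aluminium base plate 94 (x) x 210 (y) x 10 mm (z) with black end blocks 44 mm high and two steel rods along its y axis that carry the carriage. Origin at the centre of the base's underside; z up. The cup stands at its (0, +55) mm: open grey tube, inner diameter 30 mm, floor at z = 11 mm, rim at z = 34 mm.
- carriage (a joint): How far the carriage has slid along the station's +y axis, m. It starts between 0 and 0.02; the end stop is at 0.060. Sliding friction 1 N. From 0.048 a spring plunger climbs the detent ridge (about 6 N push); past the crest at 0.055 it drives the carriage on to the stop at 0.060 and holds it there. At the stop the ring stands exactly over the cup.
- ring_mouth (a point): Centre of the ring's upper opening, on the carriage, 72 mm above the table. The ring is a black upright tube, outer diameter 44 mm, bore 20 mm, from 48 to 72 mm above the table, on the 10 mm thick carriage plate (38 to 48 mm), which has a wider hole under it, 25 mm. Axes as the station's.
- knob_mid (a point): Middle of the carriage's upright black knob (16 mm diameter, from 48 to 80 mm above the table, slight flare of 20 mm at the top); the point is 64 mm above the table and 57 mm from the ring's axis towards the station's -y. Grip or push it to slide the carriage.
- rack: Wooden drying rack, fixed: base 80 x 160 x 8 mm, and a slotted board 52 x 150 x 8 mm whose top is 110 mm above the table; two posts at its +x side. Two slots 20 mm wide, open to the rack's -x, hold the rods at (0, +35) and (0, -35) mm. Origin at the centre of the base's underside.
- long_rod: The rod to use: wooden head 22 mm diameter, from 4 to 44 mm above the origin, on a flange 32 mm diameter, 4 mm thick; white lacquered stem 8 mm diameter reaching 80 mm below the flange. Origin at the centre of the flange's underside, z up along the rod. It hangs by its flange on the rack in either slot. About 80 g.
- long_rod_stem: The wet stem of the long rod alone (white, 8 mm diameter, 80 mm long, bevelled tip); same origin as the long rod.
- long_rod_tip (a point): Lower end of the long rod's stem, on its axis, 80 mm below the flange's underside.
- short_rod: The other rod, to be left in the rack: same flange and thickness, but the head only reaches 30 mm above the origin and the stem is only 45 mm long. Origin at the centre of the flange's underside.
- chain_box: Bystander: small open box of gilt chain, 90 x 59 x 24 mm, origin at the centre of its underside.
- tin: Bystander: round aluminium tin, 71 mm diameter, 21 mm high, origin at the centre of its underside.
There are look-alikes about, which are no part of the job. What is shaped like the long_rod but red or yellow is not meant.

How it is judged (in metres and radians):
On the way, in this order (a step that is already met when the one before it is completed fails the run):
1. the carriage is held by its detent at the end of the rail while the long rod still hangs in the rack (value of joint carriage above 0.0575 m and distance of long_rod from where it was at the start of the episode below 0.02 m), for 0.2 s.
2. the long rod is lifted clear of the rack, held in the gripper (height (world z) of long_rod_tip above 0.09 m and contact force between the fingers and long_rod above 0.5 N), for 0.1 s.
At the end, for the whole second after the job is handed in: Carriage in its detent (within 2.5 mm of the stop); gripper still holds the long rod upright (0.06 rad) and still (15 mm/s), its tip inside the cup (3 mm or more below the rim) and within 3.2 mm of the ring's axis, its head within 5 mm; the station does not carry it (value of joint carriage above 0.0575 m and z of long_rod_tip in the frame of station below 0.031 m and horizontal distance between long_rod_tip and ring_mouth below 0.0032 m and horizontal distance between long_rod and ring_mouth below 0.005 m and angle between long_rod's own z axis and vertical below 0.06 rad and linear speed of long_rod below 0.015 m/s and contact force between the fingers and long_rod above 0.5 N and contact force between long_rod and station below 0.2 N); the arm keeps its last pose, push and grip.
It fails at once if the wet stem touches something (contact force between long_rod_stem and anything else above 0.3 N).
It fails at once if the short rod is disturbed (distance of short_rod from where it was at the start of the episode above 0.015 m).
It fails at once if a bystander is shoved (distance of any of chain_box, tin from where it was at the start of the episode above 0.02 m).
It also fails if it takes over 64 s, if anything falls off the work surface, if the arm or the gripper's body presses on something with over 40 N, if the wrist force passes 120 N, or if a joint passes its speed limit or range.

## Working session

There is one attempt and no reset: what is moved stays moved. The work goes in short steps, Python scripts to look and compute and a tool call to move; the robot and the scene stay as the last step left them, time stands still between calls to the robot, and variables do not carry over. Pictures are saved under pics/ and viewed, at most 10 in all, crops included, and the job is handed in when it is done.

Besides the shell and the picture viewer there is one more tool, called after "Call:" as name(argument=value, ...) on one line, values as JSON. play_rows: Moves the arm, as the interface text tells. Its arguments: {"type":"object","properties":{"series":{"type":"array"},"fingers":{"type":"number"},"grip_force":{"type":"number"}},"required":["series"]}

```bash
mkdir -p pics
cat > h.py <<'E'
import numpy as np, cv2
from plant import bot, imaging, order
def grab(n):
    s=bot.sense(); p,d=imaging.grab_frame(n); return s,p,d
def cam(n,s=None):
    m=imaging.camera_model(n); f=210/np.tan(np.radians(m['vfov'])/2)
    if 'mount' in m:
        T=np.eye(4);T[:3,:3]=s['orientation'];T[:3,3]=s['eef_pos'];T=T@np.array(m['mount'])
        R,t=T[:3,:3],T[:3,3]
    else: R,t=np.array(m['attitude']),np.array(m['position'])
    return f,m['cx'],m['cy'],R,t,m
def cloud(n,d,s=None):
    f,cx,cy,R,t,m=cam(n,s); v,u=np.mgrid[:420,:560]
    P=np.stack([(u-cx)/f*d,-(v-cy)/f*d,-d],-1)
    return P@R.T+t
def onplane(n,u,v,z,s=None):
    f,cx,cy,R,t,m=cam(n,s); r=R@np.array([(u-cx)/f,-(v-cy)/f,-1]); return t+r*(z-t[2])/r[2]
E
python3 - <<'E'
from h import *
for n in ['scene','top','wrist']:
    s,p,d=grab(n); cv2.imwrite(f'pics/{n}0.png',p); np.savez(f'pics/{n}0.npz',p=p,d=d)
    print(n,imaging.camera_model(n), (d==0).mean())
print(s)
a=[cv2.imread(f'pics/{n}0.png') for n in ['scene','top']]
E
```

```text
scene {'vfov': 56.09568850873801, 'cx': 283.26894405176137, 'cy': 209.54678989926745, 'position': array([138.41647221, 494.21813994, 677.38261812]), 'attitude': array([[-0.84425725,  0.34865391, -0.40702598],
       [-0.53554412, -0.57794386,  0.61577057],
       [-0.02054735,  0.73784914,  0.67465284]])} 0.0038903061224489794
top {'vfov': 46.920590155202504, 'cx': 278.6119247693664, 'cy': 207.28380340275592, 'position': array([424.78939139, -37.12908348, 966.09276022]), 'attitude': array([[-0.01426087,  0.99714125, -0.07420209],
       [-0.99941441, -0.01190621,  0.03207915],
       [ 0.03110398,  0.07461611,  0.99672713]])} 0.004043367346938775
wrist {'vfov': 62.70760198305782, 'cx': 281.0031118486357, 'cy': 215.7953018797409, 'mount': array([[-2.85359242e-04,  9.55961888e-01,  2.93490693e-01,
         7.54687070e+01],
       [ 9.99999906e-01,  3.68867525e-04, -2.29186420e-04,
        -1.16755404e+00],
       [-3.27352669e-04,  2.93490600e-01, -9.55961903e-01,
        -1.42495062e+02],
       [ 0.00000000e+00,  0.00000000e+00,  0.00000000e+00,
         1.00000000e+00]])} 0.003945578231292517
{'clock': 0.1, 'qpos': array([-1.31800880e+00,  2.60640686e-01, -1.39249547e-01,  1.17268555e+00,
        3.45501106e-06,  1.57083569e+00]), 'joint_velocities': array([ 0.00051788, -0.0016454 ,  0.00371457, -0.00102665, -0.0015416 ,
       -0.00073328]), 'joint_efforts': array([-5.91274184e-04, -4.06509268e+01,  2.54526848e+01,  1.01059271e-02,
       -5.87365003e-05, -1.00500012e-05]), 'eef_pos': array([ 131.15293585, -507.72369584,  230.53281326]), 'orientation': array([[ 9.68228859e-01,  2.50065353e-01, -4.41703803e-04],
       [ 2.50065743e-01, -9.68227325e-01,  1.72376796e-03],
       [ 3.38495270e-06, -1.77945688e-03, -9.99998417e-01]]), 'contact_force': array([-0.23928665,  0.48965059, -0.14095909]), 'moment': array([-0.00046566,  0.02553841, -0.01980291]), 'grip_force': 0.0, 'width': 85.51659221806345}
```

View pics/scene0.png

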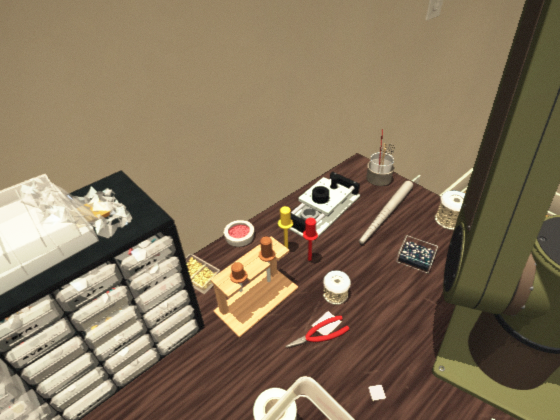

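View pics/top0.png

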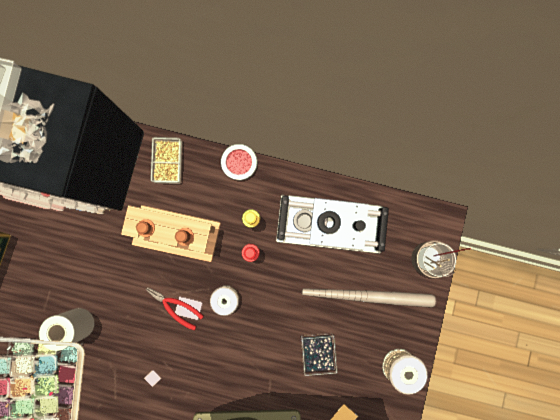

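Scene view: the rack holds two brown heads at (238,271) and (267,247), with a yellow look-alike at (285,217) and a red one at (311,230). The station ring is at (320,195) and the knob near (345,183). Top view: heads at (143,228) and (183,237), ring (328,222), knob (360,226), cup (303,220). Next I measure them.

```bash
cat > m.py <<'E'
from h import *
D=np.load('pics/top0.npz'); p,d=D['p'],D['d']; C=cloud('top',d)
D2=np.load('pics/scene0.npz'); C2=cloud('scene',D2['d']); p2=D2['p']
print('table z',np.median(C[300:340,120:140,2]),np.median(C2[330:360,200:250,2]))
def top(name,u,v,r=14):
    W=C[v-r:v+r,u-r:u+r].reshape(-1,3); zm=np.percentile(W[:,2],97); k=W[np.abs(W[:,2]-zm)<6]; print(name,'zmax',zm.round(1),'c',k.mean(0).round(1),'ext',np.ptp(k,axis=0).round(1),len(k))
for a in [('hA',143,228),('hB',183,237),('yel',251,219),('red',251,253),('ring',328,222),('knob',360,226,8)]: top(*a)
for n,u,v in [('A',238,271),('B',267,247)]:
    W=C2[v-20:v+15,u-12:u+12].reshape(-1,3); zm=np.percentile(W[:,2],98);k=W[W[:,2]>zm-5];print('scene',n,zm,k.mean(0).round(1))
# rack board, station via z bands
def band(nm,z0,z1,u0,u1,v0,v1):
    m=np.zeros(d.shape,bool); m[v0:v1,u0:u1]=True; m&=(C[...,2]>z0)&(C[...,2]<z1)
    r=cv2.minAreaRect(C[m][:,:2].astype(np.float32)); print(nm,r,m.sum())
band('rackboard',100,118,110,235,195,270); band('endblocks+carr',34,56,265,400,185,260); band('base',4,16,265,400,185,260)
band('rackbase',3,14,110,235,195,270)
# stem lengths from scene: points under each head
m=(C2[...,2]>10)&(C2[...,2]<104)
for n,(x,y) in {}.items(): pass
cv2.imwrite('pics/crop1.png',np.hstack([cv2.resize(p2[220:340,195:330],None,fx=2.9,fy=2.9,interpolation=cv2.INTER_CUBIC),cv2.resize(p[185:275,265:400],None,fx=2.9,fy=2.9*120/90,interpolation=cv2.INTER_CUBIC)]))
E
python3 m.py
```

```text
table z -0.601580219086884 0.5511110845645817
hA zmax 139.7 c [454.9 169.1 138.1] ext [18.8 20.1  7.6] 124
hB zmax 153.8 c [439.1 100.8 152.3] ext [20.2 20.   8.7] 130
yel zmax 123.2 c [471.1 -13.9 121.8] ext [21.1 21.   7.9] 117
red zmax 123.5 c [408.9 -12.3 121.9] ext [20.8 19.3  8. ] 119
ring zmax 73.0 c [ 463.1 -159.1   70.6] ext [41.2 42.7  7.7] 334
knob zmax 81.5 c [ 456.3 -215.7   78.9] ext [18.5 19.1  5.8] 89
scene A 140.84604689074757 [440.2 183.4 161. ]
scene B 154.66099581631167 [423.3 120.8 177.7]
rackboard ((452.9277648925781, 134.19921875), (150.34242248535156, 51.9140739440918), 76.87134552001953) 2154
endblocks+carr ((461.79949951171875, -171.02328491210938), (208.5612030029297, 86.13922882080078), 82.89507293701172) 2877
base ((464.85406494140625, -169.2692413330078), (253.62908935546875, 146.52398681640625), 87.5197525024414) 1361
rackbase ((449.34698486328125, 144.38870239257812), (239.6282501220703, 144.12998962402344), 88.13008117675781) 1285
```

View pics/crop1.png

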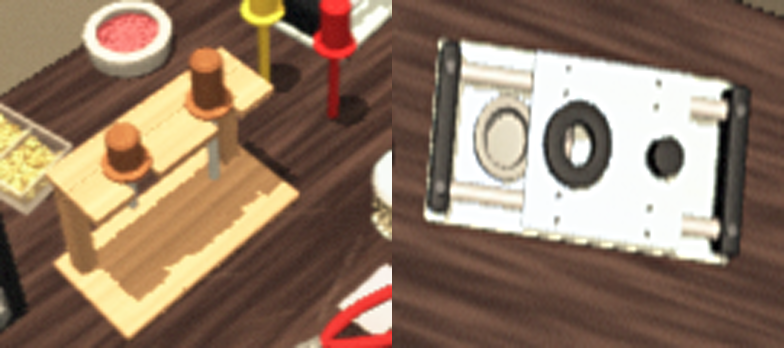

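Head B at (183,237) in the top view, (267,247) in the scene view, is the brown rod with the taller head (top 154 mm = 110+44) and the longer white stem, so it's the one to use. Head A is the short rod (top 140 mm = 110+30). Yellow and red stand on the table at 122 mm and are not candidates. Ring top at 72 mm, knob top at 80 mm and 57 mm spacing all match the description.

```bash
cat >> h.py <<'E'
def go(x,y,z,yaw=None,s=None):
    "row (tool axes, /500; turn /(pi/4)) to world target; yaw = world angle (deg) of tool x"
    s=s or bot.sense(); R=s['orientation']; r=R.T@(np.array([x,y,z])-s['eef_pos'])/500
    a=0 if yaw is None else -(np.radians(yaw)-np.arctan2(R[1,0],R[0,0]))/(np.pi/4)
    print('row',r.round(4),'turn',round(a,3)); return r
E
python3 - <<'E'
from h import *
D=np.load('pics/top0.npz'); C=cloud('top',D['d'])
print('jar',np.percentile(C[235:285,410:475,2],[50,90,98,100]), onplane('top',436,260,50), onplane('top',468,248,120))
print('tubes',C[150:270,225:275,2].max())
go(450,-262,230,-7)
E
```

```text
jar [1.97031032e-01 6.39817925e+01 1.09959758e+02 9.66092760e+02] [ 388.80936022 -364.84633075   50.        ] [ 411.73843553 -397.68885808  120.        ]
tubes 966.0927602211812
row [ 0.7403 -0.3165  0.0018] turn 0.477
```

Call:
play_rows(series=[[0.09,-0.04,0,0.1],[0.18,-0.08,0,0.2],[0.27,-0.115,0,0.3],[0.36,-0.155,0,0.4],[0.45,-0.19,0,0.477],[0.54,-0.23,0,0.477],[0.63,-0.27,0,0.477],[0.7,-0.3,0,0.477],[0.74,-0.3165,0,0.477],[0.74,-0.3165,0,0.477],[0.74,-0.3165,0,0.477]], fingers=1)

```text
clock: 1.25
eef_pos: [449.7, -262.3, 230.9]
orientation: [[0.993, -0.12, -0.001], [-0.12, -0.993, 0.0], [-0.001, 0.0, -1.0]]
contact_force: [-1.1, -0.6, 0.1]
width: 0.0
grip_force: 0.0
```

Run:
```python
from h import *
s=bot.sense(); print(s['clock'],s['eef_pos'],s['orientation'].round(3).tolist(),s['width'],s['contact_force'])
go(450,-262,57,-7)
s,p,d=grab('wrist'); C=cloud('wrist',d,s)
cv2.imwrite('pics/w1.png',p)
m=np.abs(C[...,2]-79)<3; m&=(np.hypot(C[...,0]-456,C[...,1]+216)<20); print('knob',m.sum(),C[m].mean(0))
m=np.abs(C[...,2]-72)<3; m&=(np.hypot(C[...,0]-463,C[...,1]+159)<30); print('ring',m.sum(),C[m].mean(0))
```

```text
1.25 [ 449.68606678 -262.26027467  230.89368095] [[0.993, -0.12, -0.001], [-0.12, -0.993, 0.0], [-0.001, 0.0, -1.0]] 0.03165765058815521 [-1.11634912 -0.57077225  0.08411744]
row [ 0.001  -0.0006  0.3478] turn 0.002
knob 395 [ 457.07274513 -215.35151684   79.71611169]
ring 1424 [ 464.52901593 -159.2151731    71.57341306]
```

View pics/w1.png

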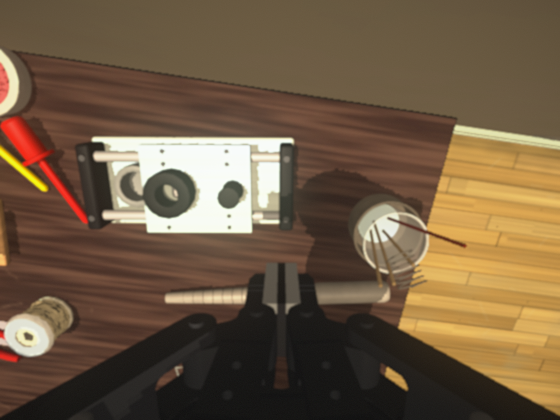

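Wrist view: ring (170,192), knob (230,194), jar (390,235), clear of the descent. Descend behind the knob, then push.

Call:
play_rows(series=[[0.001,0,0.08,0],[0.001,0,0.16,0],[0.001,0,0.24,0],[0.001,0,0.3,0],[0.001,0,0.33,0],[0.001,0,0.348,0],[0.001,0,0.348,0]])

```text
clock: 2.0
eef_pos: [449.0, -262.9, 56.5]
orientation: [[0.992, -0.123, -0.002], [-0.123, -0.992, 0.001], [-0.002, -0.001, -1.0]]
contact_force: [-0.2, 0.6, 0.0]
width: 0.1
grip_force: 0.0
```

Run:
```python
from h import *
s=bot.sense(); print(s['eef_pos'],s['contact_force'])
go(456.8-.12*30,-215.5-.993*30,57); go(456.8+.12*30,-215.5+.993*30,57)
```

```text
[ 448.95095773 -262.94214352   56.45719951] [-0.15808703  0.61583334  0.02561714]
row [ 0.0041 -0.0361 -0.0011] turn 0
row [ 0.0037 -0.1561 -0.001 ] turn 0
```

Call:
play_rows(series=[[0.003,-0.015,0,0],[0.003,-0.03,0,0],[0.003,-0.038,0,0],[0.003,-0.046,0,0],[0.003,-0.054,0,0],[0.003,-0.062,0,0],[0.003,-0.07,0,0],[0.003,-0.078,0,0],[0.003,-0.086,0,0],[0.003,-0.094,0,0],[0.003,-0.1,0,0],[0.003,-0.1,0,0]])

```text
clock: 3.2
eef_pos: [457.7, -212.4, 57.1]
orientation: [[0.993, -0.121, -0.001], [-0.121, -0.993, 0.001], [-0.001, -0.001, -1.0]]
contact_force: [-0.6, 0.6, -0.8]
width: -0.1
grip_force: 0.0
```

```bash
cat > ring.py <<'E'
from h import *
def ringfit(C,z=72,c=None,tol=3,r=32):
    m=(np.abs(C[...,2]-z)<tol)&(np.hypot(C[...,0]-c[0],C[...,1]-c[1])<r); P=C[m]
    return cv2.minEnclosingCircle(P[:,:2].astype(np.float32)),P.mean(0),m.sum()
E
python3 - <<'E'
from ring import *
s=bot.sense(); print(s['eef_pos'],s['contact_force'])
s,p,d=grab('top'); print(ringfit(cloud('top',d),72,(464,-150),3,45)); cv2.imwrite('pics/t2.png',p)
E
```

```text
[ 457.72156873 -212.41502236   57.12611444] [-0.63999287  0.6370693  -0.83423271]
(((466.9730529785156, -131.64785766601562), 21.5660457611084), array([ 466.9987076 , -131.21508794,   71.21898814]), np.int64(287))
```

Call:
play_rows(series=[[0,-0.006,0,0],[0,-0.012,0,0],[0,-0.016,0,0],[0,-0.02,0,0],[0,-0.024,0,0],[0,-0.027,0,0],[0,-0.029,0,0],[0,-0.029,0,0],[0,-0.029,0,0]])

```text
clock: 4.15
eef_pos: [459.0, -201.5, 57.3]
orientation: [[0.992, -0.123, -0.002], [-0.123, -0.992, -0.006], [-0.001, 0.006, -1.0]]
contact_force: [-2.2, -8.5, -2.3]
width: 0.2
grip_force: 4.3
```

Run:
```python
from ring import *
s=bot.sense(); print(s['eef_pos'],s['contact_force'])
s,p,d=grab('top'); print(ringfit(cloud('top',d),72,(466,-118),3,40)); cv2.imwrite('pics/t3.png',p)
```

```text
[ 459.03260856 -201.5208068    57.27390137] [-2.22073175 -8.46959432 -2.33577963]
(((467.9794006347656, -121.72644805908203), 21.495023727416992), array([ 467.64645969, -121.9449258 ,   71.01433428]), np.int64(275))
```

Call:
play_rows(series=[[0,-0.004,0,0],[0,-0.007,0,0],[0,-0.01,0,0],[0,-0.01,0,0],[0,-0.01,0,0],[0,-0.01,0,0]])

```text
clock: 4.8
eef_pos: [459.8, -195.8, 57.3]
orientation: [[0.992, -0.122, -0.002], [-0.123, -0.992, -0.005], [-0.001, 0.005, -1.0]]
contact_force: [-2.8, -7.5, -2.0]
width: -0.1
grip_force: 4.2
```

Run:
```python
from ring import *
s=bot.sense(); print(s['eef_pos'],s['contact_force'])
s,p,d=grab('top'); print(ringfit(cloud('top',d),72,(467,-116),3,40)); cv2.imwrite('pics/t4.png',p)
```

```text
[ 459.77975397 -195.78635144   57.26843109] [-2.84523985 -7.54228481 -2.04066152]
(((468.3851318359375, -116.11083221435547), 21.697265625), array([ 469.15529313, -115.88861504,   70.94423364]), np.int64(286))
```

Call:
play_rows(series=[[0,-0.003,0,0],[0,-0.006,0,0],[0,-0.006,0,0],[0,-0.006,0,0]])

```text
clock: 5.25
eef_pos: [459.8, -195.6, 57.4]
orientation: [[0.992, -0.124, -0.003], [-0.124, -0.992, -0.011], [-0.001, 0.011, -1.0]]
contact_force: [-4.0, -15.0, -2.0]
width: 0.0
grip_force: 8.0
```

Call:
play_rows(series=[[0,0.02,0,0],[0,0.04,0,0],[0,0.04,-0.08,0],[0,0.04,-0.16,0],[0,0.04,-0.24,0],[0,0.04,-0.32,0],[0,0.04,-0.36,0],[0,0.04,-0.36,0]])

```text
clock: 6.05
eef_pos: [460.6, -211.3, 240.9]
orientation: [[0.993, -0.121, 0.007], [-0.121, -0.993, -0.002], [0.007, 0.001, -1.0]]
contact_force: [0.1, -0.1, -0.0]
width: -0.2
grip_force: 0.0
```

Run:
```python
from ring import *
s=bot.sense(); print(s['eef_pos'],s['contact_force'])
s,p,d=grab('wrist'); C=cloud('wrist',d,s);cv2.imwrite('pics/w5.png',p); np.savez('pics/w5.npz',C=C,p=p)
print(ringfit(C,72,(468.5,-116),3,30))
m=(np.abs(C[...,2]-79)<4)&(np.hypot(C[...,0]-461.5,C[...,1]+172.5)<20); print('knob',C[m].mean(0))
s,p,d=grab('top'); C=cloud('top',d); print(ringfit(C,72,(467,-116),3,40)); cv2.imwrite('pics/t5.png',p)
m=np.zeros(d.shape,bool); m[185:260,265:400]=True; m&=(C[...,2]>34)&(C[...,2]<56)
print(cv2.minAreaRect(C[m][:,:2].astype(np.float32)))
go(439.3,100.9,250,-13)
```

```text
[ 460.62978399 -211.33977814  240.86439816] [ 0.10619628 -0.0525385  -0.01629579]
(((469.29986572265625, -115.59249877929688), 22.00592803955078), array([ 469.98233274, -116.08317748,   71.58708888]), np.int64(1322))
knob [ 462.48991603 -172.31694477   79.75982961]
(((468.8044738769531, -116.28227233886719), 21.553123474121094), array([ 468.91629669, -116.30457847,   71.15672897]), np.int64(281))
((461.85113525390625, -170.39306640625), (207.47206115722656, 85.95652770996094), 82.85173797607422)
row [-0.1135 -0.6135 -0.0254] turn 0.134
```

View pics/w5.png

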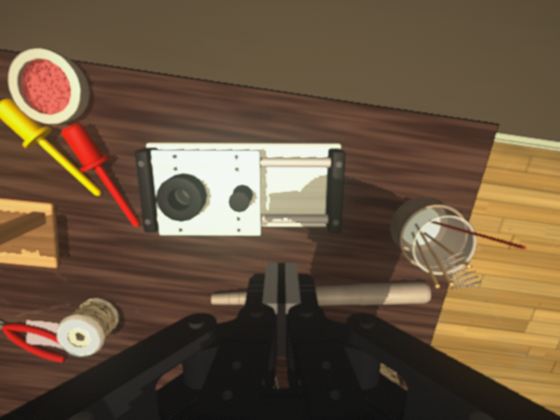

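Carriage is at the stop: extra push raised the force to 15 N with no motion, and it stays there after the retreat (ring at (182,197), knob (240,198)). Now I go to the rack.

Run:
```python
from h import *
go(380,114,255,-13)
```

```text
row [-0.2344 -0.6251 -0.0355] turn 0.134
```

Call:
play_rows(series=[[-0.03,-0.08,-0.01,0.03],[-0.06,-0.16,-0.02,0.06],[-0.09,-0.24,-0.03,0.1],[-0.12,-0.32,-0.0355,0.134],[-0.15,-0.4,-0.0355,0.134],[-0.18,-0.48,-0.0355,0.134],[-0.2,-0.54,-0.0355,0.134],[-0.22,-0.59,-0.0355,0.134],[-0.234,-0.625,-0.0355,0.134],[-0.234,-0.625,-0.0355,0.134],[-0.234,-0.625,-0.0355,0.134],[-0.234,-0.625,-0.0355,0.134]], fingers=0.4)

```text
clock: 7.35
eef_pos: [356.8, -50.2, 255.2]
orientation: [[0.984, -0.176, 0.007], [-0.176, -0.984, 0.042], [-0.001, -0.043, -0.999]]
contact_force: [-1.1, -0.5, -0.6]
width: 51.4
grip_force: 0.0
```

Run:
```python
from ring import *
s=bot.sense(); print(s['eef_pos'],s['contact_force'],s['width'])
s,p,d=grab('wrist'); C=cloud('wrist',d,s);cv2.imwrite('pics/w6.png',p)
print('long',ringfit(C,154,(439.3,100.9),3,20),'short',ringfit(C,140,(454.9,169.1),3,20))
s2,p,d=grab('top'); C=cloud('top',d); print(ringfit(C,154,(439.3,100.9),4,20))
```

```text
[356.75261136 -50.19351015 255.17579655] [-1.08279867 -0.49703005 -0.59690973] 51.425718341179284
long (((440.0143737792969, 102.05616760253906), 10.956326484680176), array([439.81824148, 101.14234664, 153.23658872]), np.int64(637)) short (((0.0, 0.0), 0.0), array([nan, nan, nan]), np.int64(0))
(((439.3506164550781, 101.26152801513672), 10.337472915649414), array([438.97279356, 101.19215594, 152.38642815]), np.int64(115))ring.py:4: RuntimeWarning: Mean of empty slice.
  return cv2.minEnclosingCircle(P[:,:2].astype(np.float32)),P.mean(0),m.sum()
  ret = um.true_divide(
```

View pics/w6.png

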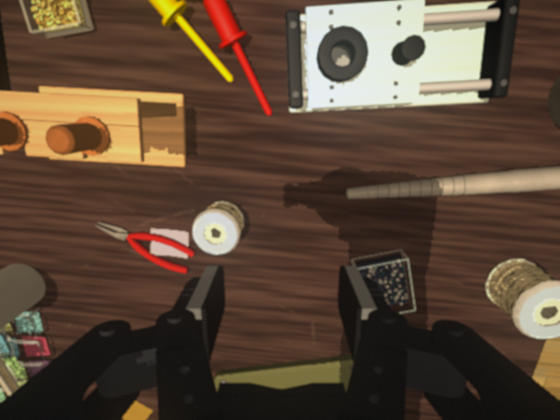

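Wrist view: long rod head at (60,138), short one at (8,130). The arm stopped short of the goal because of the speed limit, so I let it settle.

Call:
play_rows(series=[[0,0,0,0],[0,0,0,0],[0,0,0,0]])

```text
clock: 7.75
eef_pos: [357.1, -50.1, 255.1]
orientation: [[0.985, -0.175, 0.006], [-0.175, -0.984, 0.042], [-0.001, -0.043, -0.999]]
contact_force: [-0.1, -0.1, 0.5]
width: 51.5
grip_force: 0.0
```

Run:
```python
from h import *
s=bot.sense(); print(s['eef_pos'],s['qpos'],s['joint_velocities'].round(3))
go(395,111.5,255,-13)
```

```text
[357.06562587 -50.07386188 255.09494792] [-0.17716095 -0.03450446 -0.42003314  1.18630421  0.04257714  3.14060218] [ 0.    -0.002 -0.002 -0.    -0.002 -0.001]
row [ 0.0181 -0.3311  0.0143] turn 0.065
```

Call:
play_rows(series=[[0.0,-0.03,0,-0.15],[0.01,-0.06,0,-0.3],[0.01,-0.1,0,-0.45],[0.01,-0.14,0,-0.6],[0.01,-0.18,0,-0.75],[0.015,-0.22,0.01,-0.9],[0.018,-0.25,0.01,-1],[0.018,-0.28,0.014,-1],[0.018,-0.31,0.014,-1],[0.018,-0.331,0.014,-1],[0.018,-0.331,0.014,-1],[0.018,-0.331,0.014,-1]])

```text
clock: 8.95
eef_pos: [394.7, 111.3, 255.1]
orientation: [[0.82, 0.573, 0.006], [0.572, -0.819, 0.042], [0.029, -0.031, -0.999]]
contact_force: [-0.4, 0.1, -0.7]
width: 51.1
grip_force: 0.0
```

Run:
```python
from h import *
s=bot.sense(); print(s['eef_pos'],s['orientation'].round(3).tolist(),s['qpos'].round(3))
go(439.6,101.4,225,77)
```

```text
[394.65533228 111.29441387 255.07306765] [[0.82, 0.573, 0.006], [0.572, -0.819, 0.042], [0.029, -0.031, -0.999]] [ 0.244  0.04  -0.346  1.169  0.039  2.777]
row [0.0606 0.0695 0.0598] turn -0.936
```

Run:
```python
from h import *
go(439.7,102.2,215,79.9)
```

```text
row [0.0611 0.0689 0.0799] turn -1.0
```

Call:
play_rows(series=[[0.01,0.01,0.01,-0.15],[0.02,0.02,0.02,-0.3],[0.03,0.03,0.03,-0.45],[0.04,0.04,0.04,-0.6],[0.05,0.055,0.06,-0.75],[0.06,0.065,0.08,-0.9],[0.0611,0.0689,0.08,-1],[0.0611,0.0689,0.08,-1],[0.0611,0.0689,0.08,-1]])

```text
clock: 9.85
eef_pos: [439.7, 101.8, 215.1]
orientation: [[0.178, 0.984, 0.006], [0.983, -0.178, 0.042], [0.042, -0.001, -0.999]]
contact_force: [0.1, 0.2, 0.6]
width: 51.4
grip_force: 0.0
```

Run:
```python
from ring import *
s=bot.sense(); print(s['eef_pos'],s['orientation'].round(4).tolist(),s['qpos'].round(3),s['width'])
s,p,d=grab('wrist'); C=cloud('wrist',d,s);cv2.imwrite('pics/w7.png',p)
print('long',ringfit(C,154,(439.3,100.9),3,20),'short',ringfit(C,140,(454.9,169.1),3,20))
go(439.7,102.2,118,None)
```

```text
[439.67024394 101.84724105 215.11078494] [[0.1778, 0.9841, 0.0064], [0.9832, -0.1779, 0.042], [0.0424, -0.0012, -0.9991]] [ 0.199  0.132 -0.348  1.076  0.04   1.949] 51.36769848288947
long (((440.06256103515625, 103.66083526611328), 10.72711181640625), array([440.14777302, 104.00926238, 153.28141037]), np.int64(775)) short (((455.8265075683594, 171.30039978027344), 10.706823348999023), array([455.91839782, 171.50098731, 139.27033956]), np.int64(888))
row [-0.0079  0.      0.1943] turn 0
```

View pics/w7.png

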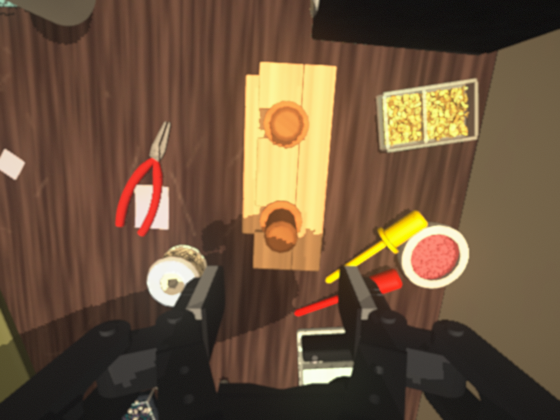

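Wrist view: long rod head at (280,235), centred between the fingers (217 and 345). Short rod at (285,122). Descend and grip.

Call:
play_rows(series=[[-0.003,0,0.08,0],[-0.006,0,0.14,0],[-0.007,0,0.17,0],[-0.0075,0,0.194,0],[-0.0075,0,0.194,0],[-0.0075,0,0.194,0]])

```text
clock: 10.5
eef_pos: [439.8, 102.7, 118.4]
orientation: [[0.176, 0.984, 0.007], [0.984, -0.176, 0.042], [0.043, -0.001, -0.999]]
contact_force: [0.4, -0.2, -0.6]
width: 50.9
grip_force: 0.0
```

Run:
```python
from h import *
s=bot.sense(); print(s['eef_pos'],s['contact_force'],s['width'])
```

```text
[439.80623217 102.74827883 118.36511592] [ 0.42945423 -0.17320621 -0.62264295] 50.90913777923815
```

Call:
play_rows(series=[[0,0,0,0],[0,0,0,0],[0,0,0,0],[0,0,0,0],[0,0,0,0],[0,0,0,0],[0,0,0,0],[0,0,0,0]], fingers=1, grip_force=30)

```text
clock: 11.3
eef_pos: [440.4, 102.9, 119.0]
orientation: [[0.175, 0.985, 0.008], [0.984, -0.175, 0.043], [0.043, 0.001, -0.999]]
contact_force: [-0.3, -0.4, 5.7]
width: 21.3
grip_force: 29.5
```

Call:
play_rows(series=[[0.0003,0,-0.008,0],[0.0007,0,-0.016,0],[0.0013,0,-0.03,0],[0.0022,0,-0.05,0],[0.0034,0,-0.08,0],[0.0052,0,-0.12,0],[0.0069,0,-0.16,0],[0.0086,0,-0.2,0],[0.0103,0,-0.24,0],[0.0112,0,-0.26,0],[0.0112,0,-0.26,0],[0.0112,0,-0.26,0]])

```text
clock: 12.5
eef_pos: [439.7, 102.7, 247.7]
orientation: [[0.175, 0.985, 0.006], [0.984, -0.175, 0.042], [0.042, -0.001, -0.999]]
contact_force: [-0.5, 1.2, -1.6]
width: 21.4
grip_force: 29.5
```

Run:
```python
from ring import *
s=bot.sense(); print(s['eef_pos'],s['contact_force'],s['width'],s['grip_force'])
s,p,d=grab('wrist'); cv2.imwrite('pics/w8.png',p); C=cloud('wrist',d,s)
z=s['eef_pos'][2]+35; print(ringfit(C,z,(440,103),5,20))
go(468.6,-116.2,s['eef_pos'][2])
s,p,d=grab('scene'); cv2.imwrite('pics/s8.png',p)
```

```text
[439.69257237 102.74871877 247.72866995] [-0.54694238  1.17384185 -1.63323843] 21.351444735452347 29.4613028713502
(((440.5416259765625, 105.87955474853516), 18.72970199584961), array([440.45591671, 105.66685688, 282.37115763]), np.int64(3703))
row [-0.4202  0.1344 -0.019 ] turn 0
```

View pics/s8.png

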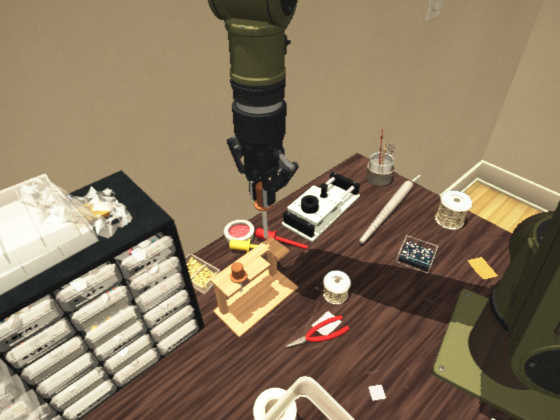

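Scene view: the long rod is held at (263,210) with its white stem clear of the board, and the short rod is still in the rack at (238,271). The red and yellow look-alikes are lying on the table, well below the path. Carry it to the ring.

Call:
play_rows(series=[[-0.01,0.003,0,0],[-0.03,0.0095,-0.001,0],[-0.06,0.019,-0.003,0],[-0.1,0.032,-0.0045,0],[-0.15,0.048,-0.007,0],[-0.2,0.064,-0.009,0],[-0.25,0.08,-0.011,0],[-0.3,0.096,-0.0135,0],[-0.34,0.109,-0.0155,0],[-0.38,0.122,-0.017,0],[-0.405,0.13,-0.018,0],[-0.42,0.134,-0.019,0]], grip_force=60)

```text
clock: 13.8
eef_pos: [468.8, -117.3, 248.2]
orientation: [[0.177, 0.984, 0.006], [0.983, -0.177, 0.042], [0.043, -0.002, -0.999]]
contact_force: [-0.2, -0.5, -1.1]
width: 20.3
grip_force: 58.6
```

Call:
play_rows(series=[[0,0,0,0],[0,0,0,0],[0,0,0,0],[0,0,0,0],[0,0,0,0]])

```text
clock: 14.3
eef_pos: [469.0, -115.4, 248.6]
orientation: [[0.174, 0.985, 0.006], [0.984, -0.174, 0.042], [0.043, -0.001, -0.999]]
contact_force: [-0.0, -1.0, -0.5]
width: 20.3
grip_force: 58.6
```

Run:
```python
from ring import *
s=bot.sense(); print(s['eef_pos'],s['orientation'].round(4).tolist(),s['contact_force'],s['width'])
s,p,d=grab('wrist'); C=cloud('wrist',d,s); cv2.imwrite('pics/w9.png',p); np.savez('pics/w9.npz',C=C,p=p,d=d)
print('ring',ringfit(C,72,(468.6,-114),4,32))
s2,p2,d2=grab('top'); cv2.imwrite('pics/t9.png',p2)
s2,p3,d3=grab('scene'); C3=cloud('scene',d3); np.savez('pics/s9.npz',p=p3,d=d3)
print('scene ring',ringfit(C3,72,(468.6,-114),4,32))
big=cv2.resize(p3[150:240,280:370],None,fx=4.6,fy=4.6,interpolation=cv2.INTER_CUBIC)
cv2.imwrite('pics/c9.png',np.hstack([p[60:420,130:430],cv2.resize(p3[110:230,270:390],(360,360),interpolation=cv2.INTER_CUBIC)]))
```

```text
[ 468.96213982 -115.36760954  248.6423807 ] [[0.1743, 0.9847, 0.0065], [0.9838, -0.1744, 0.0422], [0.0426, -0.001, -0.9991]] [-0.03090443 -1.00535171 -0.45123026] 20.2821195149361
ring (((469.51959228515625, -114.62837982177734), 21.824983596801758), array([ 469.58835578, -114.0222134 ,   71.62785904]), np.int64(1262))
scene ring (((468.0753173828125, -115.59883117675781), 22.366952896118164), array([ 467.20037498, -115.0543132 ,   71.93880524]), np.int64(167))
```

View pics/c9.png

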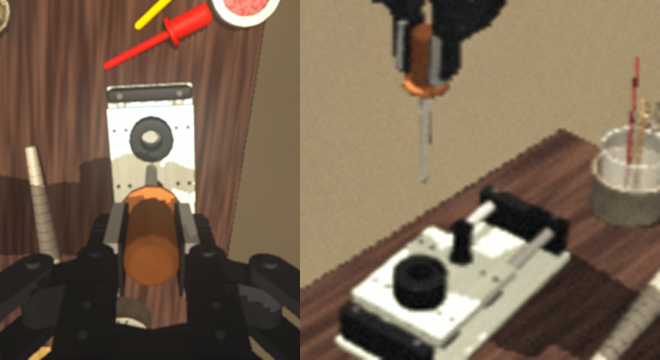

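Left: wrist view with ring at crop (152,138), the gripped head at (150,235) and stem just above it. Right: scene view with the stem upright above the station. Next I measure the rod axis against the ring in both cameras.

```bash
cat > axis.py <<'E'
from ring import *
from scipy.optimize import least_squares
def cyl(C,campos,c,z0,z1,r,rad=18):
    m=(C[...,2]>z0)&(C[...,2]<z1)&(np.hypot(C[...,0]-c[0],C[...,1]-c[1])<rad); P=C[m]
    f=lambda q:np.hypot(P[:,0]-q[0]-q[2]*(P[:,2]-zm),P[:,1]-q[1]-q[3]*(P[:,2]-zm))-r
    zm=P[:,2].mean(); v=campos[:2]-P[:,:2].mean(0); v/=np.linalg.norm(v)
    q=least_squares(f,[*(P[:,:2].mean(0)-v*r*.8),0,0],loss='soft_l1',f_scale=.5)
    return P.shape[0],zm.round(1),q.x.round(3),np.abs(q.fun).mean().round(2)
E
python3 - <<'E'
from axis import *
W=np.load('pics/w9.npz')['C']; D=np.load('pics/s9.npz')['d']; S=cloud('scene',D); s=bot.sense()
wp=cam('wrist',s)[4]; sp=cam('scene')[4]; z=s['eef_pos'][2]; print(wp,sp)
print('W stem',cyl(W,wp,(469,-113),z-82,z-15,4,12)); print('S stem',cyl(S,sp,(469,-115),z-82,z-15,4,12))
print('W head',cyl(W,wp,(469,-113),z+4,z+34,11,17)); print('S head',cyl(S,sp,(469,-115),z+2,z+34,11,17))
for n,C in (('W',W),('S',S)):
    m=(np.hypot(C[...,0]-469,C[...,1]+114)<14)&(C[...,2]>120); print(n,'zmin',C[m][:,2].min())
    m=(np.abs(C[...,2]-72)<3)&(np.hypot(C[...,0]-469,C[...,1]+115)<30); P=C[m]
    # ring annulus: outer edge
    print(cv2.fitEllipse(cv2.convexHull(P[:,:2].astype(np.float32))))
E
```

```text
[481.42134897 -46.67913106 394.1625501 ] [138.41647221 494.21813994 677.38261812]
W stem (223, np.float64(187.3), array([ 4.69176e+02, -1.15291e+02, -1.00000e-03, -0.00000e+00]), np.float64(0.13))
S stem (91, np.float64(201.9), array([ 4.68401e+02, -1.18113e+02, -2.00000e-02, -7.00000e-03]), np.float64(0.7))
W head (3280, np.float64(272.1), array([ 4.69068e+02, -1.15403e+02, -4.00000e-03, -2.70000e-02]), np.float64(2.04))
S head (178, np.float64(267.3), array([ 4.69793e+02, -1.17559e+02, -3.00000e-03, -2.80000e-02]), np.float64(2.61))
W zmin 163.076308485004
((469.51190185546875, -114.63575744628906), (43.12203598022461, 43.31241989135742), 24.485124588012695)
S zmin 160.04479104906352
((467.6799621582031, -116.03923797607422), (41.194881439208984, 44.47943115234375), 31.918214797973633)
```

Run:
```python
from h import *
s=bot.sense(); x,y,z=s['eef_pos']; go(x+.2,y+.8,172)
```

```text
row [-0.0049  0.0003  0.1531] turn 0
```

Call:
play_rows(series=[[-0.0003,0.0003,0.015,0],[-0.0011,0.0003,0.04,0],[-0.0022,0.0003,0.075,0],[-0.0034,0.0003,0.11,0],[-0.0042,0.0003,0.135,0],[-0.0049,0.0003,0.153,0],[-0.0049,0.0003,0.153,0],[-0.0049,0.0003,0.153,0],[-0.0049,0.0003,0.153,0]])

```text
clock: 15.35
eef_pos: [469.8, -115.3, 172.7]
orientation: [[0.175, 0.984, 0.008], [0.984, -0.175, 0.042], [0.042, 0.0, -0.999]]
contact_force: [-0.1, 0.3, -0.3]
width: 20.7
grip_force: 58.7
```

```bash
cat > rel.py <<'E'
from axis import *
s,p,d=grab('wrist'); W=cloud('wrist',d,s); wp=cam('wrist',s)[4]; z=s['eef_pos'][2]; c=s['eef_pos']
cv2.imwrite('pics/w_%d.png'%(s['clock']*100),p)
print(c,s['contact_force'],s['width'])
print('W stem',cyl(W,wp,c[:2]+[0,1],max(z-84,76),z-12,4,12))
m=(np.abs(W[...,2]-72)<3)&(np.hypot(W[...,0]-469.5,W[...,1]+114.6)<27); print('ring',m.sum(),cv2.fitEllipse(cv2.convexHull(W[m][:,:2].astype(np.float32))))
s2,p2,d2=grab('scene'); S=cloud('scene',d2); sp=cam('scene')[4]; cv2.imwrite('pics/s_%d.png'%(s['clock']*100),p2)
print('S stem',cyl(S,sp,c[:2]+[0,-1],max(z-82,78),z-12,4,12))
m=(np.abs(S[...,2]-72)<3)&(np.hypot(S[...,0]-468,S[...,1]+116)<27); print('ring',m.sum(),cv2.fitEllipse(cv2.convexHull(S[m][:,:2].astype(np.float32))))
cv2.imwrite('pics/c_%d.png'%(s['clock']*100),np.hstack([cv2.resize(p[110:270,200:360],(400,400),interpolation=cv2.INTER_CUBIC),cv2.resize(p2[140:220,280:360],(400,400),interpolation=cv2.INTER_CUBIC)]))
E
python3 rel.py; ls pics
```

```text
[ 469.841022   -115.30362505  172.70252536] [-0.09162252  0.26948019 -0.28947634] 20.659587759049074
W stem (229, np.float64(110.5), array([ 4.70149e+02, -1.15278e+02,  0.00000e+00,  1.00000e-03]), np.float64(0.13))
ring 1822 ((469.4826965332031, -114.38632202148438), (42.760066986083984, 43.507354736328125), 65.30583190917969)
S stem (71, np.float64(122.0), array([ 4.69201e+02, -1.17970e+02, -1.40000e-02,  9.00000e-03]), np.float64(0.66))
ring 151 ((467.8243408203125, -116.10560607910156), (40.89286422729492, 45.199668884277344), 36.500423431396484)
c9.png
c_1535.png
crop1.png
s8.png
s9.npz
s_1535.png
scene0.npz
scene0.png
t2.png
t3.png
t4.png
t5.png
t9.png
top0.npz
top0.png
w1.png
w5.npz
w5.png
w6.png
w7.png
w8.png
w9.npz
w9.png
w_1535.png
wrist0.npz
wrist0.png
```

Call:
play_rows(series=[[0.002,-0.0022,0,0],[0.002,-0.0022,0,0],[0.002,-0.0022,0,0],[0.002,-0.0022,0,0],[0.002,-0.0022,0,0]])

```text
clock: 15.95
eef_pos: [468.3, -113.9, 172.1]
orientation: [[0.175, 0.985, 0.006], [0.984, -0.175, 0.042], [0.043, -0.001, -0.999]]
contact_force: [-0.3, 0.2, 0.1]
width: 20.5
grip_force: 58.7
```

```bash
python3 rel.py; python3 rel.py | grep -A1 'W s'; python3 -c "
from h import *
s=bot.sense(); x,y,z=s['eef_pos']; go(x,y,z-61)"
```

```text
[ 468.29808999 -113.9467628   172.06085834] [-0.30377321  0.18163809  0.09863158] 20.488214744504926
W stem (231, np.float64(109.9), array([ 4.68514e+02, -1.13904e+02,  1.00000e-03,  1.00000e-03]), np.float64(0.14))
ring 1798 ((469.4341735839844, -114.3552017211914), (42.75627517700195, 43.199832916259766), 70.96954345703125)
S stem (79, np.float64(124.9), array([ 4.67720e+02, -1.16496e+02, -8.00000e-03,  3.00000e-03]), np.float64(0.77))
ring 153 ((467.8994445800781, -116.58140563964844), (40.65919876098633, 44.40896224975586), 39.06061935424805)
W stem (229, np.float64(109.6), array([ 4.68502e+02, -1.13910e+02,  2.00000e-03, -1.00000e-03]), np.float64(0.13))
ring 1800 ((469.3758850097656, -114.34617614746094), (42.92515182495117, 43.169456481933594), 90.86885070800781)
row [-5.200e-03  1.000e-04  1.219e-01] turn 0
```

Call:
play_rows(series=[[-0.0007,0.001,0.006,0],[-0.001,0.001,0.012,0],[-0.001,0.001,0.012,0],[-0.001,0.001,0.012,0],[-0.001,0.001,0.012,0]])

```text
clock: 16.65
eef_pos: [468.8, -114.3, 166.0]
orientation: [[0.175, 0.985, 0.006], [0.984, -0.175, 0.042], [0.043, -0.001, -0.999]]
contact_force: [-0.6, 0.1, -0.8]
width: 20.1
grip_force: 58.7
```

```bash
python3 rel.py; python3 -c "
from h import *
s=bot.sense(); x,y,z=s['eef_pos']; go(x,y,111)"
```

```text
[ 468.75191656 -114.25648859  166.03723634] [-0.56085168  0.05100963 -0.8482499 ] 20.100073859014685
W stem (229, np.float64(104.0), array([ 4.68942e+02, -1.14213e+02, -1.00000e-03,  1.00000e-03]), np.float64(0.13))
ring 1840 ((469.45001220703125, -114.27877044677734), (42.857784271240234, 43.57529830932617), 87.39046478271484)
S stem (71, np.float64(119.2), array([ 4.67992e+02, -1.17192e+02,  1.60000e-02,  4.00000e-03]), np.float64(0.68))
ring 147 ((468.47576904296875, -115.89641571044922), (41.948631286621094, 44.46776580810547), 24.4259090423584)
row [-4.700e-03  1.000e-04  1.101e-01] turn 0
```

Call:
play_rows(series=[[-0.0002,0.0004,0.007,0],[-0.0008,0.0008,0.018,0],[-0.0013,0.0008,0.03,0],[-0.0018,0.0008,0.042,0],[-0.0023,0.0008,0.054,0],[-0.0028,0.0008,0.066,0],[-0.0033,0.0008,0.078,0],[-0.0038,0.0008,0.09,0],[-0.0043,0.0008,0.101,0],[-0.0047,0.0008,0.11,0],[-0.0047,0.0008,0.11,0],[-0.0047,0.0008,0.11,0]])

```text
clock: 17.95
eef_pos: [469.1, -114.3, 111.0]
orientation: [[0.175, 0.985, 0.006], [0.984, -0.175, 0.042], [0.043, -0.001, -0.999]]
contact_force: [0.1, 0.4, -1.1]
width: 20.2
grip_force: 58.7
```

Call:
play_rows(series=[[0,0,0,0],[0,0,0,0],[0,0,0,0],[0,0,0,0],[0,0,0,0]])

```text
clock: 18.45
eef_pos: [469.1, -114.4, 111.0]
orientation: [[0.175, 0.985, 0.007], [0.984, -0.175, 0.042], [0.043, -0.001, -0.999]]
contact_force: [0.5, -0.1, -0.5]
width: 20.2
grip_force: 58.7
```

```bash
python3 rel.py; ls -t pics | head -3; cp $(ls -t pics/c_*|head -1) pics/last.png
```

```text
[ 469.1191003  -114.35483098  111.04998642] [ 0.53113099 -0.10943623 -0.5378336 ] 20.155726933176474
w_1845.png
c_1664.png
s_1664.pngaxis.py:6: RuntimeWarning: Mean of empty slice.
  zm=P[:,2].mean(); v=campos[:2]-P[:,:2].mean(0); v/=np.linalg.norm(v)
  ret = ret.dtype.type(ret / rcount)
  ret = um.true_divide(
axis.py:7: RuntimeWarning: Mean of empty slice.
  q=least_squares(f,[*(P[:,:2].mean(0)-v*r*.8),0,0],loss='soft_l1',f_scale=.5)
Traceback (most recent call last):
  File "rel.py", line 5, in <module>
    print('W stem',cyl(W,wp,c[:2]+[0,1],max(z-84,76),z-12,4,12))
                   ~~~^^^^^^^^^^^^^^^^^^^^^^^^^^^^^^^^^^^^^^^^^
  File "axis.py", line 7, in cyl
    q=least_squares(f,[*(P[:,:2].mean(0)-v*r*.8),0,0],loss='soft_l1',f_scale=.5)
ValueError: Initial guess is outside of provided bounds
```

View pics/last.png

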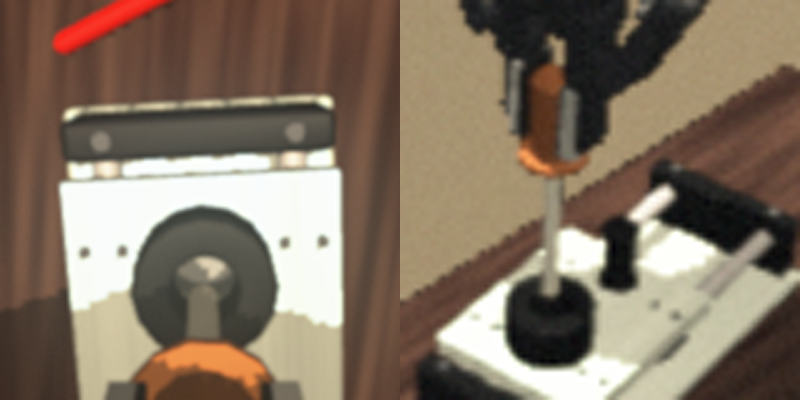

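The last frame before insertion shows the stem tip at (204,285), centred in the ring bore at (205,278). After lowering, the pose matches the ring to about 0.5 mm by two independent measurements: the wrist view, and the top-view rod-to-ring vector against TCP travel. The tip is at about 22 mm and there is no contact force, so I hand it in.

```bash
python3 -c "
from plant import order
print(order.close_job())"
```

```text
the job is handed in; nothing more can be done
None
```

The job is handed in, with no verdict shown: the carriage was pushed to its stop and stayed there, and the long rod is held upright through the ring, tip about 22 mm above the table inside the cup and an estimated 0.5 mm off-centre.

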